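Ease the ratchet swing clamp onto the intake manifold

ROBOT

A 6-joint arm with a two-finger parallel gripper is mounted at the origin on the work surface. World frame = base frame: x ahead of the robot, y to its left, z up, the work surface at z = 0. Lengths are in m, angles in rad, forces in N, time in s.
With the tool pointing down it reaches from about 0.375 to 0.9 m from the base axis. Payload 3.1 kg.
Tool frame: the origin (TCP) lies midway between the tips of the shut fingers; the grasp point (between the pads) lies 19 mm behind it (grip_point_offset is the y of the grasp point in the tool frame, in m); y points along the fingers, x is the direction in which the jaws open and shut, and the axes are right-handed (so a half turn about y gives the same grasp; the last joint's range is limited). The gripper opens to 87 mm and grips with 3 to 60 N. Pads are 19 mm wide; open, the fingers measure 117 mm over their backs; the gripper's body (75 mm by 190 mm) begins 51 mm behind the grasp point.
Start: joints at [1.06, 0.527, 1.433, -0, 1.181, -0.178], TCP at [0.204, 0.591, 0.223] pointing down, gripper open.
Joint ranges: [-3.08, 3.08], [-0.75, 2.2], [0.22, 2.44], [-1.43, 4.57], [0, 2.65], [-2.85, 2.85]. Speed limits (rad/s): [2.79, 2.79, 3.14, 3.14, 3.14, 3.14].

INTERFACE

Orientations are given as a unit quaternion [x, y, z, w].
In Python, from workcell import * gives the robot as it stands.
- The arm moves only by the tool move_arm, never from a script. Its argument "moves" is a list of rows, each a list of 6 numbers: the shift along the tool's x, y, z in mm, then the turn, a rotation vector about the tool's x, y, z in rad. In form: [[tx, ty, tz, rx, ry, rz], ...]. A call has 1 to 20 rows; each row is the pose to reach, as a shift and turn from the pose commanded when the call began, along the tool's axes at that moment; what a row does not reach only later rows make up. A row lasts 1/12 s, in which the tool goes at most 41.7 mm and 7.16 degrees, less where a joint would pass 70% of its speed; a pose out of reach is approached as far as the arm can. A call with a gripper value outside its range is refused whole. "claw" is the opening, from -1 (shut) to 1 (fully open), set as the call begins (left out, the last holds). The fingers move at their own pace and stop on an object; "force" is the grip in N (left out, the last holds). Time passes only in rows, so rows that repeat a pose let the fingers close. It gives the time, the measured TCP pose, the force and the opening at its end, in the units of the state.
- sense(): the state, without advancing time (a new reading comes with each control period).
- camera(name): name is "scene" or "top" or "wrist"; returns a dict with "color" (400x640x3 uint8, blue, green, red), "range_z" (400x640 float32, m along the optical axis (not along the pixel's ray), 0 where there is no reading), "fx", "fy", "cx", "cy" (pixels), "world_from_camera" (4x4, takes a point from camera to world coordinates). Camera axes: x right, y down, z forward; pixel columns grow to the right and rows downward; lengths in m; the calibration is good to about 2 mm. The wrist camera is an equidistant fisheye: a pixel r from the principal point sees the ray r / f radians off the axis. A picture is of the moment at which its call begins.
- sign_off(): hands the job in, once; it reports no verdict.
The state is a dict: "clock": time; "joints": joint angles; "joint_vel": joint speeds; "tau": joint torques, N m; "tool_pos": TCP position; "tool_rot": TCP orientation; "contact_force": force on the tool from outside, world axes, zero at the start; "wrist_torque": the same for the moment, N m; "width": finger opening in m.
Only numpy, scipy, OpenCV 4.12 (cv2) and the standard library are available. Lean on these libraries where they do the work, as an engineer would, in place of code of your own. Each camera call takes 0.05 s, during which the arm holds its last target.

TASK

The intake manifold stands against its stop block on the ratchet clamp, and the pawl holds the spring-loaded clamp arm open. Squeeze the pawl's thumb pin to the grip post to lift the pawl off the ratchet wheel and, keeping it squeezed, ease the drum back until you feel the rubber pad take the clamp's spring load on the manifold; only then let go. Never let the drum run free, do not force the pad into the casting or shift the manifold, and leave the other things on the bench alone.

Things in the scene. Friction and masses are not known exactly. Their poses are not given: they have to be found in the camera images.
- fixture: ratchet clamp fixed to the bench: dark steel plate 232 x 208 x 10 mm; origin on the drum axis at bench height, x from the drum towards the manifold's side, z up. On the plate a fixed toothed steel ratchet wheel (86 mm across, z 10 to 22 mm); above it the aluminium drum (60 mm across, top at z 54 mm), with a flat crank (z 24 to 32 mm) on one side and the clamp arm on the other
- drum_axis (a point): point on the drum's vertical axis, 50 mm above the bench; post, pin and arm turn about it. A spring always pulls the drum clockwise seen from above (run back, clamp closing) with about 1.1 N m, some 12 N at the post; only the pawl holds it, on one of 26 teeth. The arm starts 0.3 to 0.85 rad anticlockwise of the fixture's x; the pad meets the manifold at -0.35 to 0.2 rad
- pawl (a joint): turn of the sprung pawl on the crank, rad: 0 to 0.04 = down between the teeth, 0.24 = squeezed to its stop, clear of the teeth above about 0.18. Its spring takes 5 to 8 N at the thumb pin and drops the pawl back when the pin is let go
- post_top (a point): centre of the top of the grip post: upright round steel post 14 mm in diameter on the crank, 99 mm from the drum axis, top at z 80 mm, free from z 34 mm up. It turns with the drum
- pin_top (a point): centre of the top of the pawl's thumb pin: upright round steel pin 10 mm in diameter, thinner than the post, top at z 80 mm. At rest it stands 26 mm from the post, centre to centre, on the clockwise (run-back) side, 38 mm wide over both. Squeezing moves it 11 mm towards the post (27 mm wide over both): the pawl is then off and both turn with the drum
- drum: drum with crank and clamp arm, turning together; origin on the drum axis at bench height, x along the clamp arm, y anticlockwise. At x 105, z 30 mm a 20 mm rubber ball pad on a set screw points to -y (the closing side), its tip 22 to 46 mm from the arm's centre line, set anew each time: contact must be felt. The pull on the hand fades from about 12 N to nothing as the pad takes the load
- manifold: cloudy cast-aluminium intake manifold, loose, about 0.45 kg: foot flange 84 x 46 x 9 mm, square body 40 x 46 mm up to 45 mm, round neck to 70 mm. Origin at the centre of its underside, on the clamp's plate (z 10 mm). Its flat -y flank stands at a fixed steel stop block (80 x 24 x 46 mm); the pad presses its flat +y flank, 23 mm from the origin
- float: brass carburetor float, two short barrels 26 mm in diameter, loose on the bench; leave alone
- sorting_box: red plastic sorting box 130 x 190 x 45 mm, loose on the bench; leave alone
- pick: hooked steel pick with wooden handle, 165 mm long, loose on the bench; leave alone
Not all that is in view belongs to the job. Of the things like the manifold, leave any that is brown or orange; of the rest the smaller one is meant.

How it is judged:
On the way, in this order (a step that is already met when the one before it is completed fails the run):
1. the pawl is squeezed off the wheel while the clamp is still open (value of joint pawl above 0.17 rad and contact force between drum and manifold below 0.5 N), for 0.1 s.
2. with the pawl still held off, the pad has come to rest on the manifold and takes load (contact force between drum and manifold above 4 N and value of joint pawl above 0.14 rad and angular speed of drum below 0.2 rad/s), for 0.15 s.
At the end, for the whole second after the job is handed in: The pad presses on the manifold with the clamp's own spring (more than 5 N), the drum is at rest, the manifold stands upright (within 0.08 rad) within 8 mm of where it was (contact force between drum and manifold above 5 N and angular speed of drum below 0.05 rad/s and distance of manifold from where it was at the start of the episode below 0.008 m and angle between manifold's own z axis and vertical below 0.08 rad); the robot touches nothing.
It fails at once if the drum runs free (faster than 3 rad/s) (angular speed of drum above 3 rad/s).
It fails at once if the pad is forced into the casting with more than 25 N, over twice its spring load (contact force between drum and manifold above 25 N).
It fails at once if the float is disturbed (20 mm) (distance of float from where it was at the start of the episode above 0.02 m).
It fails at once if the sorting box is disturbed (20 mm) (distance of sorting_box from where it was at the start of the episode above 0.02 m).
It fails at once if the pick is disturbed (20 mm) (distance of pick from where it was at the start of the episode above 0.02 m).
It also fails if it takes over 72 s, if anything falls off the work surface, if the arm or the gripper's body presses on something with over 40 N, if the wrist force passes 120 N, or if a joint passes its speed limit or range.

## Working session

There is one attempt and no reset: what is moved stays moved. The work goes in short steps, Python scripts to look and compute and a tool call to move; the robot and the scene stay as the last step left them, time stands still between calls to the robot, and variables do not carry over. Pictures are saved under pics/ and viewed, and the job is handed in when it is done.

Besides the shell and the picture viewer there is one more tool, called as name(argument=value, ...) on one line, values as JSON. move_arm: Moves the arm, as the interface text tells. Its arguments: {"type":"object","properties":{"moves":{"type":"array","items":{"type":"array","items":{"type":"number"}}},"claw":{"type":"number"},"force":{"type":"number"}},"required":["moves"]}

```bash
mkdir -p pics; ls
python3 - <<'E'
from workcell import *
import cv2
print(sense())
for n in ("scene","top","wrist"):
    c=camera(n); cv2.imwrite(f"pics/{n}0.png",c["color"]); print(n,c["fx"],c["cx"],c["cy"],c["world_from_camera"].round(3).tolist())
E
```

```text
pics
{'clock': 0.0, 'joints': array([ 1.06052481e+00,  5.28448201e-01,  1.43394579e+00,  3.17112993e-06,
        1.18141520e+00, -1.78514172e-01]), 'joint_vel': array([ 2.57402702e-05, -5.74576810e-04, -1.82073700e-03,  2.57473721e-04,
        4.25726129e-04, -2.74391346e-04]), 'tau': array([-9.60267171e-04, -4.40041208e+01, -1.76588649e+01,  6.33636047e-02,
        5.83223195e-02, -1.47440624e-04]), 'tool_pos': array([0.20316693, 0.59025063, 0.22156887]), 'tool_rot': array([ 0.57602979,  0.40986759, -0.41128585, -0.57536266]), 'contact_force': array([-0.18445276,  0.08671375, -0.3642321 ]), 'wrist_torque': array([-0.00348927,  0.00362156, -0.02157989]), 'width': 0.08644546920953428}
scene 383.3621782370849 316.260605172757 202.66286087349312 [[-0.326, 0.662, -0.675, 1.461], [0.945, 0.222, -0.239, 0.273], [-0.009, -0.716, -0.698, 0.891], [0.0, 0.0, 0.0, 1.0]]
top 404.88562055453633 314.8999294841828 199.83411493372694 [[0.01, -0.998, 0.069, 0.598], [-1.0, -0.011, -0.021, 0.015], [0.022, -0.069, -0.997, 1.142], [0.0, 0.0, 0.0, 1.0]]
wrist 309.70691628693146 323.16797306009346 199.85028774698725 [[0.327, 0.911, 0.251, 0.135], [0.945, -0.315, -0.088, 0.614], [-0.001, 0.266, -0.964, 0.384], [0.0, 0.0, 0.0, 1.0]]
```

View pics/scene0.png

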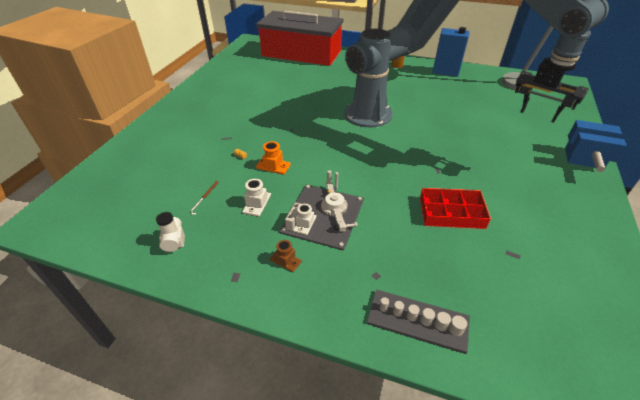

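View pics/top0.png

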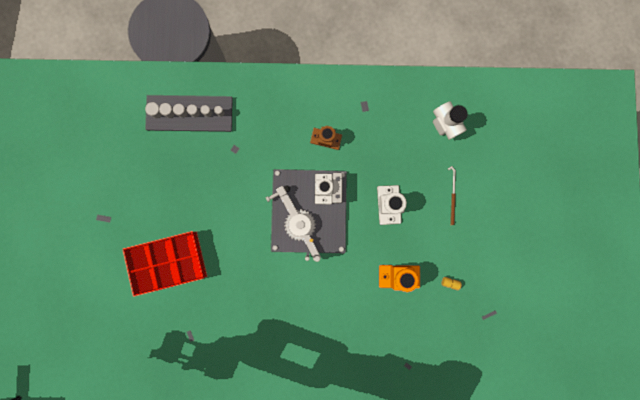

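View pics/wrist0.png

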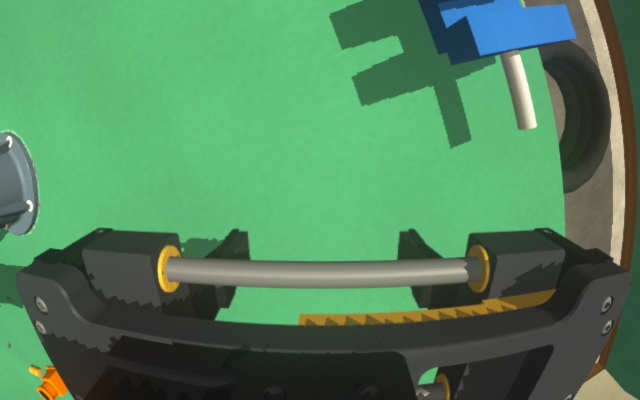

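The top view shows the clamp plate at about (310,210), with the drum at (300,225). The crank ends near (315,258), the pad arm's end is at (278,195) and the manifold is at (325,187). I'll zoom in next.

```bash
cat > h.py <<'E'
from workcell import *
import cv2, numpy as np
from scipy.spatial.transform import Rotation as R
def ray(c,u,v,z):
    T=c["world_from_camera"]; d=T[:3,:3]@np.array([(u-c["cx"])/c["fx"],(v-c["cy"])/c["fy"],1]); o=T[:3,3]
    return o+d*(z-o[2])/d[2]
def cloud(c):
    v,u=np.mgrid[0:400,0:640]; Z=c["range_z"]
    P=np.stack([(u-c["cx"])/c["fx"]*Z,(v-c["cy"])/c["fy"]*Z,Z],-1)
    return P@c["world_from_camera"][:3,:3].T+c["world_from_camera"][:3,3]
E
python3 - <<'E'
from h import *
c=camera("top"); im=c["color"]
cv2.imwrite("pics/topz.png",cv2.resize(im[160:270,255:365],(770,770),interpolation=cv2.INTER_CUBIC)[:600])
cv2.imwrite("pics/topz2.png",cv2.resize(im[205:270,265:350],None,fx=8,fy=8,interpolation=cv2.INTER_CUBIC))
P=cloud(c)
for a in [(300,225),(325,187),(315,258),(308,261),(318,258)]:
    print(a,P[a[1],a[0]].round(4), ray(c,*a,0.08).round(4))
print((P[236:270:2,300:330:2,2]*1000).astype(int))
s=camera("scene"); cv2.imwrite("pics/scz.png",cv2.resize(s["color"][165:250,275:375],None,fx=7,fy=7,interpolation=cv2.INTER_CUBIC))
E
```

```text
(300, 225) [0.6061 0.0305 0.0547] [0.6059 0.0302 0.08  ]
(325, 187) [ 0.7067 -0.0346  0.0792] [ 0.7066 -0.0345  0.08  ]
(315, 258) [ 0.5205 -0.01    0.0792] [ 0.5205 -0.0099  0.08  ]
(308, 261) [ 0.506   0.0077 -0.0022] [0.5126 0.0082 0.08  ]
(318, 258) [ 0.5207 -0.0177  0.081 ] [ 0.5206 -0.0178  0.08  ]
[[  21   30   32   31 1142   10    7    5   10   11    7    8    9    7
    10]
 [  22   25   30   28   31   33   17    9    9   11    7   12    9   14
    11]
 [  18   17   28 1142   35   33   21    6   12   11   11   13    8    7
     7]
 [   8    1   10   33   31   33   34   10    7    8   15   12   11    9
     9]
 [   8   10   10   30   29   31   30    7    9    6   11    5    9   11
    14]
 [   8    9    9    6   25   32   27   31   11    8   11    8   10    7
    10]
 [   9   13   11   10   27   29   32   31    6    5   10    6   13    9
     9]
 [   8   12   11   10   23   34   35   29   30    6   12   12    8    8
     8]
 [   0   -2    0   18   24   30   31   35   32    8    9    8    7   10
    10]
 [   0   -1    3   24   24    2   28   33   29   32   -2   -1   -2   -1
    -1]
 [   0   -3   -3   73   42    0   30   57   79   79   -5    0    0   -4
    -3]
 [   1    1    0   80   81    1    0   82   78   80    0   -2    3   -3
     1]
 [  -2   -5    0    0    2   -4   -2   -5   79   79    0   -1    4   -1
    -5]
 [   0   -3    0   -2   -4   -2    2    2   -4    1    2    2    0   -2
     0]
 [   1    0    0    2   -1    0   -1    0   -2    2   -2   -1    0   -1
     1]
 [   0   -3   -2   -1    1    2    2   -3    0    0   -1   -2    1   -2
    -2]
 [  -1   -2   -3    2   -5   -1    0    3   -2    0    0    2    0    0
    -4]]
```

View pics/topz2.png

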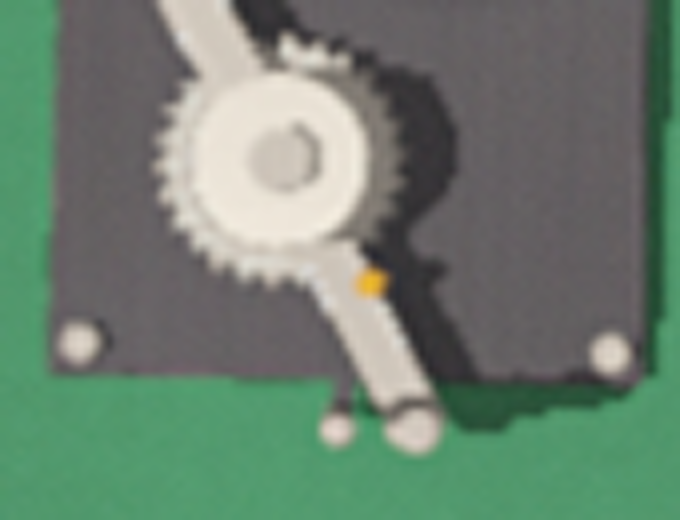

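View pics/scz.png

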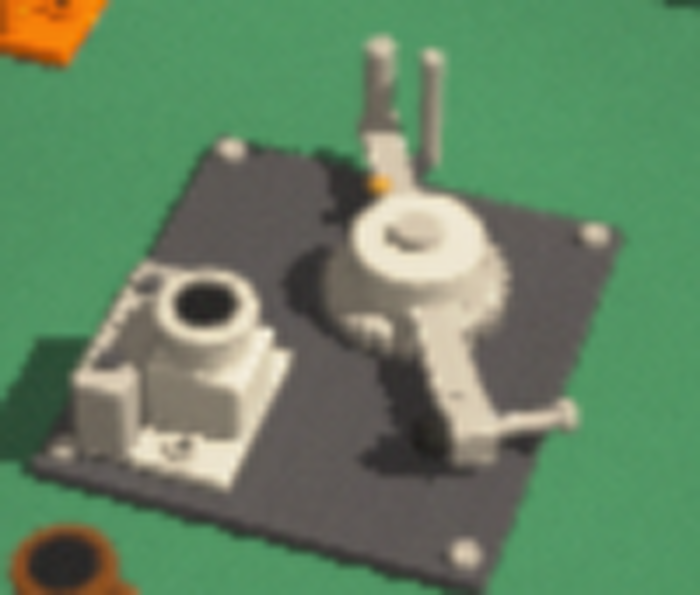

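View pics/topz.png

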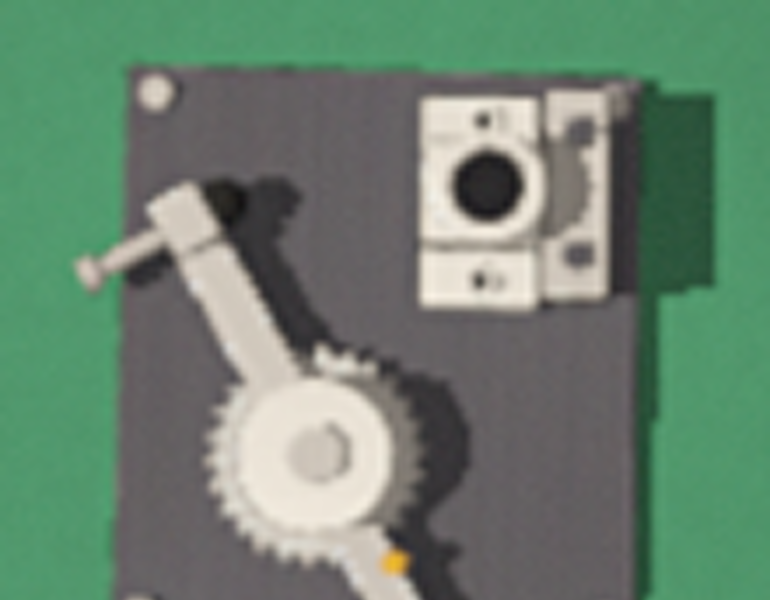

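Run:
```python
from h import *
c=camera("top"); im=c["color"]; P=cloud(c); s=camera("scene")
v,u=np.mgrid[0:400,0:640]
m=((abs(P[...,2]-.08)<.008)&(P[...,0]<.56)&(P[...,0]>.45)&(abs(P[...,1])<.08)).astype(np.uint8)
n,l,st,ce=cv2.connectedComponentsWithStats(m,connectivity=8)
for i in range(1,n):
    uu,vv=ce[i]; print("comp",st[i],ce[i].round(2),ray(c,uu,vv,.08).round(4))
# intensity weighted bright over green at tops
drum=((abs(P[...,2]-.054)<.006)&(abs(P[...,0]-.606)<.05)&(abs(P[...,1]-.03)<.05)).astype(np.uint8)
k=cv2.findContours(drum,0,1)[0]; k=max(k,key=cv2.contourArea); (a,b),r=cv2.minEnclosingCircle(k)
ax=ray(c,a,b,.054); mu=cv2.moments(drum,True); ax2=ray(c,mu['m10']/mu['m00'],mu['m01']/mu['m00'],.054)
print("axis",ax.round(4),ax2.round(4),r*1.1/405)
# zoom-based post/pin
for n_,px in (("post",(316.6,258.3)),("pin",(306.9,258.3))):
    p=ray(c,*px,.08); d=p-ax2; print(n_,p.round(4),np.hypot(*d[:2]),np.degrees(np.arctan2(d[1],d[0])))
# scene view: post top (380,44)/7, pin (432,56)/7
for n_,px in (("post",(275+379/7-.43,165+44/7-.43)),("pin",(275+432/7-.43,165+56/7-.43))):
    p=ray(s,*px,.08); d=p-ax2; print(n_,p.round(4),np.hypot(*d[:2]),np.degrees(np.arctan2(d[1],d[0])))
print("plate",[ray(c,265+x/8-.44,205+y/8-.44,.012).round(4) for x,y in((80,342),(610,353))])
print("plate2",[ray(c,255+x/7-.43,160+y/7-.43,.012).round(4) for x,y in((155,92),)])
print("pad",ray(c,255+228/7-.43,160+200/7-.43,.03).round(4))
print("manifold neck",ray(c,255+487/7-.43,160+187/7-.43,.08).round(4))
st=sense(); M=R.from_quat(st['tool_rot']).as_matrix(); print(M.round(3))
```

```text
comp [305 256   4   4  13] [306.54 257.85] [0.5207 0.0121 0.08  ]
comp [314 256   6   5  23] [316.39 257.96] [ 0.5207 -0.0136  0.08  ]
axis [0.6049 0.0399 0.054 ] [0.6081 0.0327 0.054 ] 0.021286814536577395
post [ 0.5198 -0.0141  0.08  ] 0.10000507159000796 -152.08073652459305
pin [0.5196 0.0111 0.08  ] 0.09115553899534154 -166.31626854582655
post [ 0.5218 -0.015   0.08  ] 0.09863092653524021 -151.08293748210082
pin [0.5223 0.0113 0.08  ] 0.08842786870896935 -166.01284293781958
plate [array([0.544 , 0.1008, 0.012 ]), array([ 0.5418, -0.083 ,  0.012 ])]
plate2 [array([0.7522, 0.0983, 0.012 ])]
pad [0.7073 0.0675 0.03  ]
manifold neck [ 0.7085 -0.0322  0.08  ]
[[ 0.326 -0.    -0.945]
 [ 0.945 -0.     0.326]
 [-0.    -1.     0.   ]]
```

The post top is at about (0.521, -0.014) and the pin top at (0.521, 0.012). They are 25.7 mm apart, against 26 expected, and the post radius is about 98 mm, against 99. The jaw axis therefore lies along world y. I'll go above the mid-point the pair will have once squeezed.

move_arm(moves=[[-30,4,-32,0,-0.02,0],[-60,8,-64,0,-0.04,0],[-90,12,-97,0,-0.06,0],[-120,16,-129,0,-0.08,0],[-150,20,-161,0,-0.1,0],[-180,24,-193,0,-0.13,0],[-210,28,-225,0,-0.15,0],[-240,32,-258,0,-0.17,0],[-270,36,-290,0,-0.19,0],[-300,40,-322,0,-0.22,0],[-330,44,-354,0,-0.24,0],[-360,48,-386,0,-0.26,0],[-390,52,-419,0,-0.28,0],[-420,56,-451,0,-0.3,0],[-450,60,-483,0,-0.32,0],[-461,62,-495,0,-0.332,0],[-461,62,-495,0,-0.332,0],[-461,62,-495,0,-0.332,0],[-461,62,-495,0,-0.332,0]], claw=1, force=30)

```text
clock: 1.93
tool_pos: [0.521, -0.0064, 0.1603]
tool_rot: [-0.5, -0.499, 0.5, 0.501]
contact_force: [-0.6, -0.3, 0.4]
width: 0.0872
```

Run:
```python
from h import *
s=sense(); print(s['clock'],s['tool_pos'],s['joints'],s['contact_force']); print(R.from_quat(s['tool_rot']).as_matrix().round(3))
c=camera("wrist"); cv2.imwrite("pics/w1.png",c["color"]); 
d=camera("scene"); cv2.imwrite("pics/s1.png",cv2.resize(d["color"][60:260,220:460],None,fx=3,fy=3,interpolation=cv2.INTER_CUBIC)); print(c["world_from_camera"].round(3).tolist())
```

```text
1.9333 [ 0.52096405 -0.00643995  0.16026782] [-2.27369438e-01  4.77844503e-01  1.75425428e+00  6.59406443e-04
  9.10956434e-01 -1.79658778e+00] [-0.56606366 -0.34332985  0.39626722]
[[ 0.002 -0.001 -1.   ]
 [ 1.     0.001  0.002]
 [ 0.001 -1.     0.001]]
[[0.003, 0.964, 0.266, 0.449], [1.0, -0.003, 0.001, -0.006], [0.002, 0.266, -0.964, 0.323], [0.0, 0.0, 0.0, 1.0]]
```

View pics/w1.png

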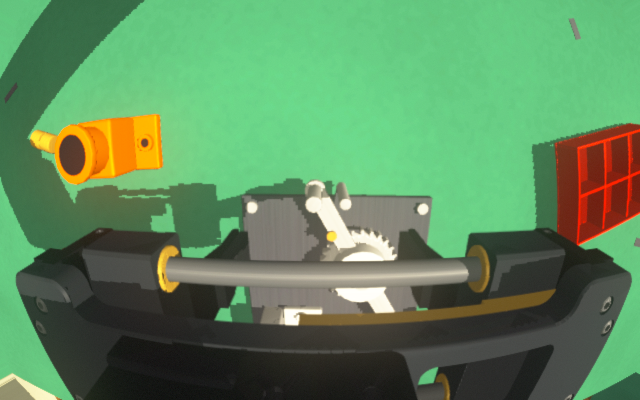

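View pics/s1.png

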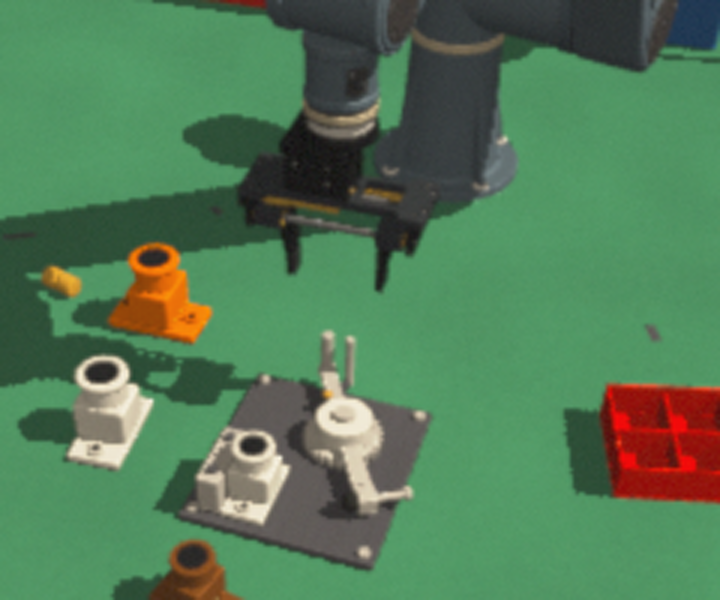

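The wrist view shows the post top at about (315,186), the pin at (345,188) and the drum at (360,262). I'll check these against the top-view positions.

Run:
```python
from h import *
c=camera("wrist"); T=c["world_from_camera"]
def wr(u,v,z):
    a=np.array([u-c["cx"],v-c["cy"]]); r=np.hypot(*a); t=r/c["fx"]
    d=T[:3,:3]@np.array([*(a/r*np.sin(t)),np.cos(t)]); o=T[:3,3]; return o+d*(z-o[2])/d[2]
im=c["color"][170:220,295:375]; cv2.imwrite("pics/w1z.png",cv2.resize(im,None,fx=9,fy=9,interpolation=cv2.INTER_CUBIC))
for p in((315,186),(343.5,187)): print(wr(*p,.08).round(4))
```

```text
[ 0.5035 -0.0112  0.08  ]
[0.5043 0.0118 0.08  ]
```

View pics/w1z.png

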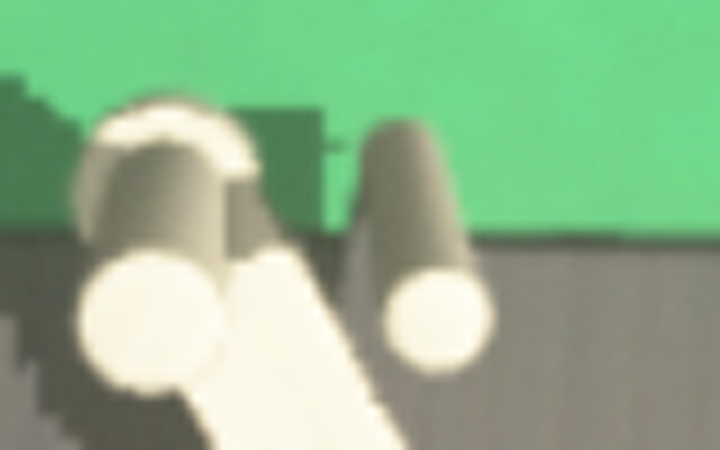

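Run:
```python
from h import *
c=camera("wrist"); T=c["world_from_camera"]
def wr(u,v,z):
    a=np.array([u-c["cx"],v-c["cy"]]); r=np.hypot(*a); t=r/c["fx"]
    d=T[:3,:3]@np.array([*(a/r*np.sin(t)),np.cos(t)]); o=T[:3,3]; return o+d*(z-o[2])/d[2]
for p in((311.2,205.1),(343.4,205.1)): print(wr(*p,.08).round(4))
```

```text
[ 0.5196 -0.0142  0.08  ]
[0.5196 0.0122 0.08  ]
```

The wrist view agrees to about 1 mm, so I'll descend.

move_arm(moves=[[-1,30,0,0,0,0],[-1,60,0,0,0,0],[-1,90,0,0,0,0],[-1,110,0,0,0,0],[-1,117,0,0,0,0],[-1,117,0,0,0,0],[-1,117,0,0,0,0]])

```text
clock: 2.72
tool_pos: [0.5215, -0.0065, 0.0441]
tool_rot: [0.5, 0.5, -0.5, -0.5]
contact_force: [-0.7, -0.4, 0.4]
width: 0.0869
```

move_arm(moves=[[0,0,0,0,0,0],[0,0,0,0,0,0],[0,0,0,0,0,0],[0,0,0,0,0,0],[0,0,0,0,0,0],[0,0,0,0,0,0]], claw=0.1)

```text
clock: 3.22
tool_pos: [0.5216, -0.0073, 0.0439]
tool_rot: [0.5, 0.5, -0.5, -0.5]
contact_force: [0.0, -0.2, -0.1]
width: 0.0548
```

Run:
```python
from h import *
s=sense(); print(s['clock'],s['tool_pos'],s['contact_force'],s['width'])
c=camera("wrist"); cv2.imwrite("pics/w2.png",c["color"]); 
d=camera("scene"); cv2.imwrite("pics/s2.png",cv2.resize(d["color"][140:250,270:390],None,fx=5,fy=5,interpolation=cv2.INTER_CUBIC))
```

```text
3.2167 [ 0.52156506 -0.00730077  0.0439227 ] [ 0.03821607 -0.20912405 -0.12157461] 0.0548307923154864
```

View pics/w2.png

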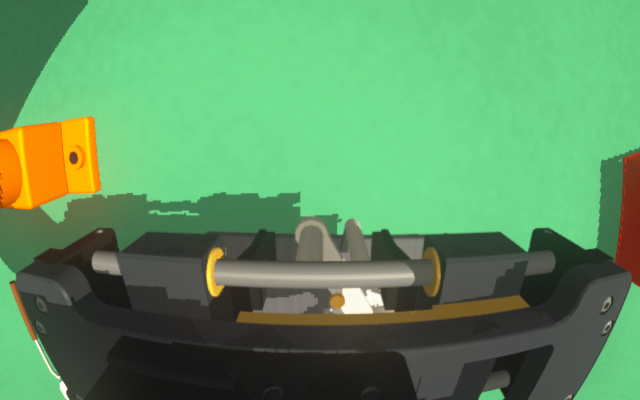

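View pics/s2.png

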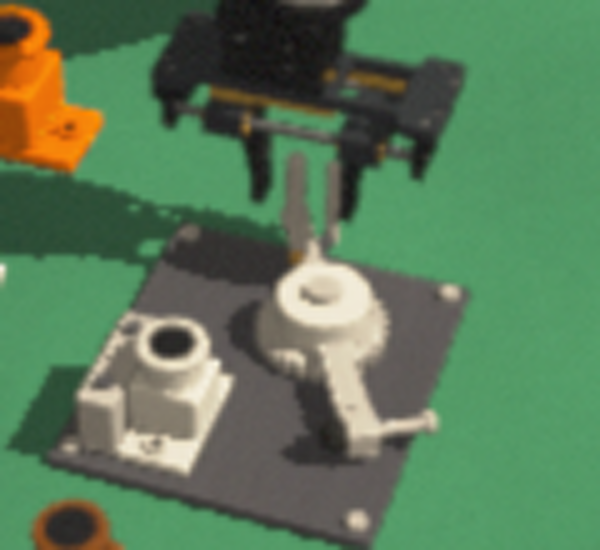

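Both the post and the pin stand between the fingers, with the post at about (310,235) and the pin at (352,230) in the wrist view. I'll squeeze now, gently at first.

move_arm(moves=[[0,0,0,0,0,0],[0,0,0,0,0,0],[0,0,0,0,0,0],[0,0,0,0,0,0],[0,0,0,0,0,0],[0,0,0,0,0,0],[0,0,0,0,0,0],[0,0,0,0,0,0]], claw=-1, force=30)

```text
clock: 3.98
tool_pos: [0.5185, -0.0037, 0.0431]
tool_rot: [-0.498, -0.499, 0.5, 0.503]
contact_force: [-1.6, 11.8, 2.3]
width: 0.0248
```

Run:
```python
from h import *
s=sense(); print(s['clock'],s['tool_pos'],s['contact_force'],s['wrist_torque'],s['width'],s['tau'])
c=camera("top"); cv2.imwrite("pics/t3.png",cv2.resize(c["color"][160:270,255:365],(605,605)[:2],interpolation=cv2.INTER_CUBIC)[:600])
```

```text
3.9833 [ 0.51852475 -0.00369864  0.04314874] [-1.58125655 11.84150656  2.32648499] [ 2.06773128  0.21207672 -0.13753491] 0.024823042090198442 [ -6.01844966 -40.0348413   -9.91945893  -2.04644769  -1.06262136
  -0.06496697]
```

View pics/t3.png

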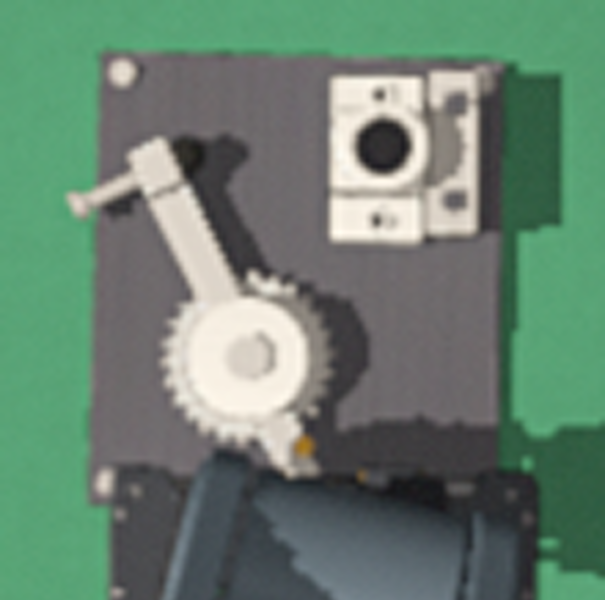

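The squeeze held: the jaws are at the stop (about 25 mm) and the hand carries about 12 N in +y, the spring load. The drum hasn't moved. Next I'll work out the arc about the drum axis.

```bash
cat >> h.py <<'E'
A=np.array([.6075,.031])
def arc(p,yaw,ths):
    r=np.array(p)-A
    for t in ths:
        c,s=np.cos(t),np.sin(t); d=np.array([[c,s],[-s,c]])@r-r
        print([round(1000*(d[0]*np.cos(yaw)+d[1]*np.sin(yaw)),1),0,round(1000*(d[0]*-np.sin(yaw)+d[1]*np.cos(yaw)),1),0,round(t,3),0])
E
python3 -c "
from h import *
arc((.5212,-.0075),np.pi/2,np.arange(1,19)*.02)"
```

```text
[np.float64(1.7), 0, np.float64(0.8), 0, np.float64(0.02), 0]
[np.float64(3.5), 0, np.float64(1.5), 0, np.float64(0.04), 0]
[np.float64(5.2), 0, np.float64(2.2), 0, np.float64(0.06), 0]
[np.float64(7.0), 0, np.float64(2.8), 0, np.float64(0.08), 0]
[np.float64(8.8), 0, np.float64(3.4), 0, np.float64(0.1), 0]
[np.float64(10.6), 0, np.float64(4.0), 0, np.float64(0.12), 0]
[np.float64(12.4), 0, np.float64(4.5), 0, np.float64(0.14), 0]
[np.float64(14.2), 0, np.float64(5.0), 0, np.float64(0.16), 0]
[np.float64(16.1), 0, np.float64(5.5), 0, np.float64(0.18), 0]
[np.float64(17.9), 0, np.float64(5.9), 0, np.float64(0.2), 0]
[np.float64(19.8), 0, np.float64(6.3), 0, np.float64(0.22), 0]
[np.float64(21.6), 0, np.float64(6.7), 0, np.float64(0.24), 0]
[np.float64(23.5), 0, np.float64(7.0), 0, np.float64(0.26), 0]
[np.float64(25.3), 0, np.float64(7.3), 0, np.float64(0.28), 0]
[np.float64(27.2), 0, np.float64(7.5), 0, np.float64(0.3), 0]
[np.float64(29.1), 0, np.float64(7.7), 0, np.float64(0.32), 0]
[np.float64(31.0), 0, np.float64(7.9), 0, np.float64(0.34), 0]
[np.float64(32.9), 0, np.float64(8.0), 0, np.float64(0.36), 0]
```

move_arm(moves=[[1.7,0,0.8,0,0.02,0],[3.5,0,1.5,0,0.04,0],[5.2,0,2.2,0,0.06,0],[7,0,2.8,0,0.08,0],[8.8,0,3.4,0,0.1,0],[10.6,0,4,0,0.12,0],[12.4,0,4.5,0,0.14,0],[14.2,0,5,0,0.16,0],[16.1,0,5.5,0,0.18,0],[17.9,0,5.9,0,0.2,0],[17.9,0,5.9,0,0.2,0],[17.9,0,5.9,0,0.2,0]])

```text
clock: 5.03
tool_pos: [0.5133, 0.0143, 0.0432]
tool_rot: [-0.546, -0.447, 0.447, 0.55]
contact_force: [-1.4, 13.2, 1.9]
width: 0.025
```

Run:
```python
from h import *
c=camera("top"); cv2.imwrite("pics/t4.png",cv2.resize(c["color"][160:270,255:365],(605,605)[:2],interpolation=cv2.INTER_CUBIC)[:600])
r=np.array((.5212,-.0075))-A; t=.2; q=np.array([[np.cos(t),np.sin(t)],[-np.sin(t),np.cos(t)]])@r+A
arc(q,np.pi/2-t,np.arange(1,11)*.02)
```

```text
[np.float64(1.7), 0, np.float64(0.8), 0, np.float64(0.02), 0]
[np.float64(3.5), 0, np.float64(1.5), 0, np.float64(0.04), 0]
[np.float64(5.2), 0, np.float64(2.2), 0, np.float64(0.06), 0]
[np.float64(7.0), 0, np.float64(2.8), 0, np.float64(0.08), 0]
[np.float64(8.8), 0, np.float64(3.4), 0, np.float64(0.1), 0]
[np.float64(10.6), 0, np.float64(4.0), 0, np.float64(0.12), 0]
[np.float64(12.4), 0, np.float64(4.5), 0, np.float64(0.14), 0]
[np.float64(14.2), 0, np.float64(5.0), 0, np.float64(0.16), 0]
[np.float64(16.1), 0, np.float64(5.5), 0, np.float64(0.18), 0]
[np.float64(17.9), 0, np.float64(5.9), 0, np.float64(0.2), 0]
```

View pics/t4.png

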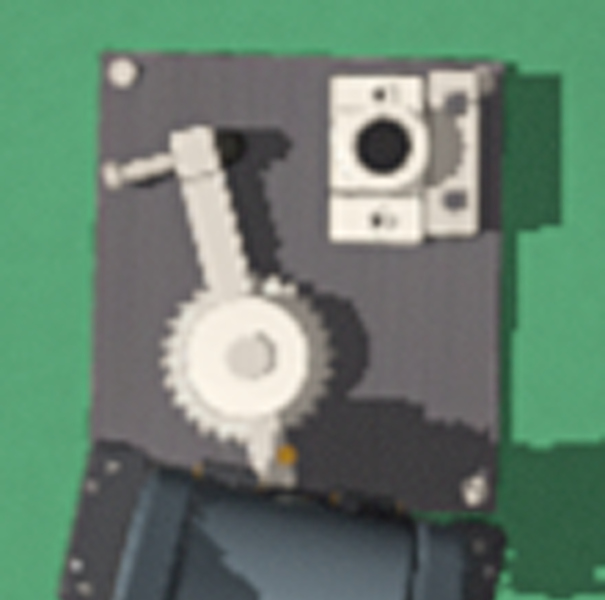

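The drum follows with the squeeze held. The arm has turned and the pad's gap to the flank is about 40 mm (0.4 rad). I'll ease another 0.2 rad.

move_arm(moves=[[1.7,0,0.8,0,0.02,0],[3.5,0,1.5,0,0.04,0],[5.2,0,2.2,0,0.06,0],[7,0,2.8,0,0.08,0],[8.8,0,3.4,0,0.1,0],[10.6,0,4,0,0.12,0],[12.4,0,4.5,0,0.14,0],[14.2,0,5,0,0.16,0],[16.1,0,5.5,0,0.18,0],[17.9,0,5.9,0,0.2,0],[17.9,0,5.9,0,0.2,0],[17.9,0,5.9,0,0.2,0]])

```text
clock: 6.08
tool_pos: [0.5116, 0.0328, 0.0432]
tool_rot: [-0.588, -0.39, 0.39, 0.592]
contact_force: [0.8, 12.0, -0.2]
width: 0.0254
```

Run:
```python
from h import *
c=camera("top"); cv2.imwrite("pics/t5.png",cv2.resize(c["color"][160:270,255:365],(605,605)[:2],interpolation=cv2.INTER_CUBIC)[:600])
```

```text
(no output)
```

View pics/t5.png

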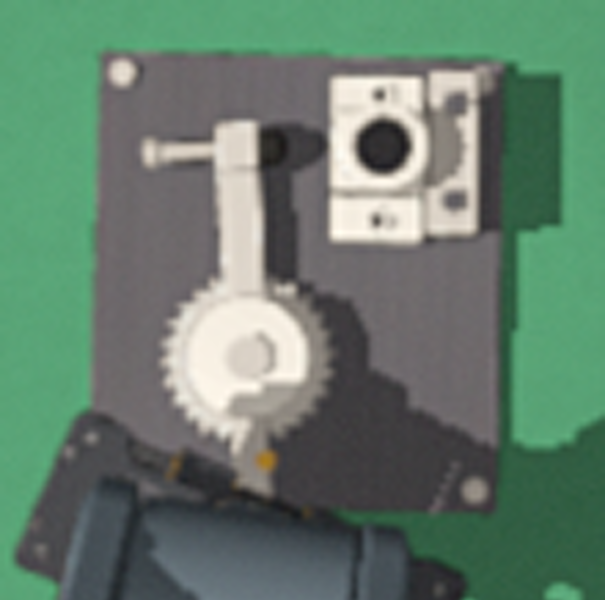

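The pad edge is at about x=288 and the flank at 330, so roughly 20 mm remain. I'll go on 0.12 rad, slower.

move_arm(moves=[[0.9,0,0.4,0,0.01,0],[1.7,0,0.8,0,0.02,0],[2.6,0,1.1,0,0.03,0],[3.5,0,1.5,0,0.04,0],[4.4,0,1.8,0,0.05,0],[5.2,0,2.2,0,0.06,0],[6.1,0,2.5,0,0.07,0],[7,0,2.8,0,0.08,0],[7.9,0,3.1,0,0.09,0],[8.8,0,3.4,0,0.1,0],[9.7,0,3.7,0,0.11,0],[10.6,0,4,0,0.12,0],[10.6,0,4,0,0.12,0],[10.6,0,4,0,0.12,0]])

```text
clock: 7.3
tool_pos: [0.5123, 0.044, 0.0432]
tool_rot: [-0.61, -0.354, 0.354, 0.614]
contact_force: [-0.1, 12.6, -0.5]
width: 0.0252
```

move_arm(moves=[[0.9,0,0.4,0,0.01,0],[1.7,0,0.8,0,0.02,0],[1.7,0,0.8,0,0.02,0],[1.7,0,0.8,0,0.02,0]])

```text
clock: 7.63
tool_pos: [0.5126, 0.0458, 0.0432]
tool_rot: [-0.614, -0.348, 0.348, 0.617]
contact_force: [1.3, 12.8, -0.2]
width: 0.0247
```

move_arm(moves=[[0.9,0,0.4,0,0.01,0],[1.7,0,0.8,0,0.02,0],[1.7,0,0.8,0,0.02,0],[1.7,0,0.8,0,0.02,0]])

```text
clock: 7.97
tool_pos: [0.5129, 0.0477, 0.0432]
tool_rot: [-0.617, -0.342, 0.342, 0.621]
contact_force: [0.4, 12.8, -0.5]
width: 0.025
```

Run:
```python
from h import *
c=camera("top"); cv2.imwrite("pics/t6.png",cv2.resize(c["color"][160:270,255:365],(605,605)[:2],interpolation=cv2.INTER_CUBIC)[:600])
s=sense(); print(s['contact_force'],s['wrist_torque'],s['tool_pos'])
```

```text
[-0.96545836 12.48767095 -0.49177114] [ 2.30668601 -0.17759994  0.0521214 ] [0.51287453 0.04766799 0.04318374]
```

View pics/t6.png

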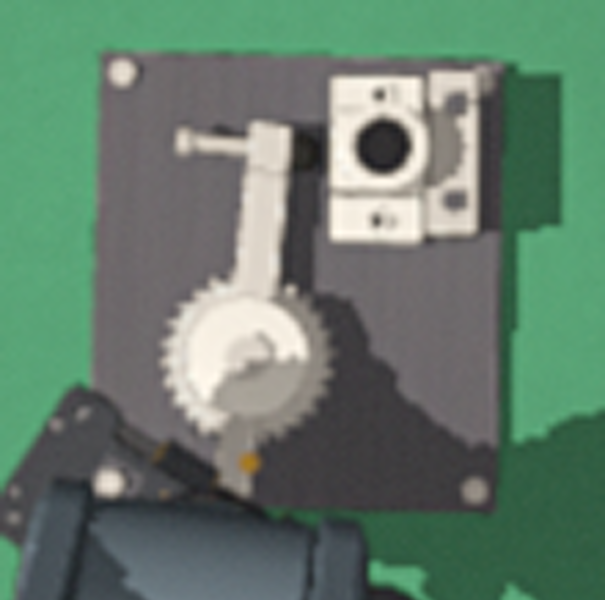

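The pad edge is now at about x=322 and the flank at 330, which leaves 3–4 mm. There's still the full ~12.5 N on the hand, so I'll go in small steps.

move_arm(moves=[[0.9,0,0.4,0,0.01,0],[1.7,0,0.8,0,0.02,0],[1.7,0,0.8,0,0.02,0],[1.7,0,0.8,0,0.02,0]])

```text
clock: 8.35
tool_pos: [0.5132, 0.0495, 0.0432]
tool_rot: [-0.621, -0.336, 0.335, 0.624]
contact_force: [1.1, 12.8, -0.9]
width: 0.0252
```

move_arm(moves=[[0.9,0,0.4,0,0.01,0],[0.9,0,0.4,0,0.01,0],[0.9,0,0.4,0,0.01,0]])

```text
clock: 8.6
tool_pos: [0.5134, 0.0504, 0.0432]
tool_rot: [-0.622, -0.333, 0.332, 0.626]
contact_force: [-0.1, 12.7, -0.4]
width: 0.025
```

move_arm(moves=[[0.9,0,0.4,0,0.01,0],[0.9,0,0.4,0,0.01,0],[0.9,0,0.4,0,0.01,0]])

```text
clock: 8.85
tool_pos: [0.5136, 0.0514, 0.0432]
tool_rot: [-0.624, -0.329, 0.329, 0.627]
contact_force: [0.9, 12.9, -0.7]
width: 0.025
```

move_arm(moves=[[0.9,0,0.4,0,0.01,0],[0.9,0,0.4,0,0.01,0],[0.9,0,0.4,0,0.01,0]])

```text
clock: 9.1
tool_pos: [0.5138, 0.0524, 0.0432]
tool_rot: [-0.626, -0.326, 0.326, 0.629]
contact_force: [0.6, 11.9, -1.6]
width: 0.0252
```

move_arm(moves=[[0.9,0,0.4,0,0.01,0],[0.9,0,0.4,0,0.01,0],[0.9,0,0.4,0,0.01,0]])

```text
clock: 9.35
tool_pos: [0.514, 0.0531, 0.0432]
tool_rot: [-0.627, -0.323, 0.323, 0.631]
contact_force: [0.3, 11.3, -1.1]
width: 0.0253
```

move_arm(moves=[[0.9,0,0.4,0,0.01,0],[0.9,0,0.4,0,0.01,0],[0.9,0,0.4,0,0.01,0]])

```text
clock: 9.6
tool_pos: [0.5141, 0.0536, 0.0432]
tool_rot: [-0.629, -0.32, 0.32, 0.632]
contact_force: [-0.3, 9.3, -0.1]
width: 0.0248
```

move_arm(moves=[[0.9,0,0.4,0,0.01,0],[0.9,0,0.4,0,0.01,0],[0.9,0,0.4,0,0.01,0]])

```text
clock: 9.85
tool_pos: [0.5142, 0.0537, 0.0432]
tool_rot: [-0.631, -0.317, 0.318, 0.633]
contact_force: [0.0, 7.1, -0.4]
width: 0.0254
```

Contact: the hand's load is falling about 2 N a step while the tool has stopped advancing. I'll continue until the load is near zero.

move_arm(moves=[[0.9,0,0.4,0,0.01,0],[0.9,0,0.4,0,0.01,0],[0.9,0,0.4,0,0.01,0]])

```text
clock: 10.1
tool_pos: [0.5142, 0.0538, 0.0432]
tool_rot: [-0.633, -0.314, 0.315, 0.634]
contact_force: [-2.8, 5.2, -1.0]
width: 0.0249
```

move_arm(moves=[[0.9,0,0.4,0,0.01,0],[0.9,0,0.4,0,0.01,0],[0.9,0,0.4,0,0.01,0]])

```text
clock: 10.35
tool_pos: [0.5144, 0.0538, 0.0432]
tool_rot: [-0.635, -0.31, 0.312, 0.635]
contact_force: [-4.4, 0.3, -0.9]
width: 0.0249
```

move_arm(moves=[[0.6,0,0.2,0,0.007,0],[0.6,0,0.2,0,0.007,0],[0.6,0,0.2,0,0.007,0],[0.6,0,0.2,0,0.007,0]])

```text
clock: 10.68
tool_pos: [0.5145, 0.0538, 0.0432]
tool_rot: [-0.636, -0.308, 0.31, 0.636]
contact_force: [-5.2, -2.4, -1.6]
width: 0.0249
```

Run:
```python
from h import *
c=camera("top"); cv2.imwrite("pics/t7.png",cv2.resize(c["color"][160:270,255:365],(605,605)[:2],interpolation=cv2.INTER_CUBIC)[:600])
s=sense(); print(s['contact_force'],s['wrist_torque'],s['tool_pos'])
```

```text
[-5.45890883 -2.25816599 -1.56418435] [-0.26655724  0.73272043  0.32461831] [0.51445449 0.05383843 0.04315875]
```

View pics/t7.png

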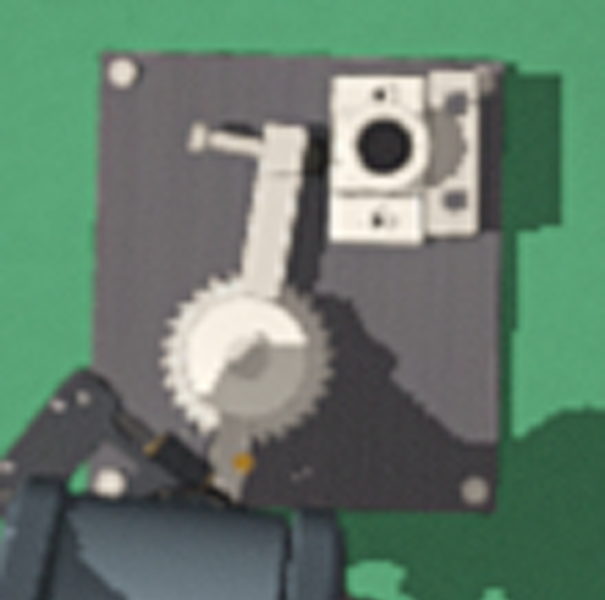

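The pad is on the flank, the manifold hasn't moved, and the hand now pushes about 3 N in the closing direction. I'll back off slightly to neutral, then let go.

move_arm(moves=[[-0.6,0,-0.2,0,-0.006,0],[-0.6,0,-0.2,0,-0.006,0],[-0.6,0,-0.2,0,-0.006,0],[-0.6,0,-0.2,0,-0.006,0],[-0.6,0,-0.2,0,-0.006,0]])

```text
clock: 11.15
tool_pos: [0.5144, 0.0538, 0.0432]
tool_rot: [-0.635, -0.31, 0.312, 0.636]
contact_force: [-4.9, -1.2, -2.4]
width: 0.0254
```

Run:
```python
from h import *
s=sense(); print(s['contact_force'],s['tool_pos'],np.dot(s['contact_force'][:2],[.238,.971]))
```

```text
[-4.90487703 -1.18823358 -2.3645633 ] [0.514435   0.05377193 0.04315357] -2.3211355393877056
```

move_arm(moves=[[0,0,0,0,0,0],[0,0,0,0,0,0],[0,0,0,0,0,0],[0,0,0,0,0,0],[0,0,0,0,0,0],[0,0,0,0,0,0],[0,0,0,0,0,0],[0,0,0,0,0,0]], claw=0.6)

```text
clock: 11.82
tool_pos: [0.5165, 0.0538, 0.0438]
tool_rot: [0.636, 0.311, -0.31, -0.635]
contact_force: [0.0, 0.4, -0.8]
width: 0.067
```

Run:
```python
from h import *
s=sense(); print(s['clock'],s['contact_force'],s['tool_pos'],s['width'])
c=camera("wrist"); cv2.imwrite("pics/w8.png",c["color"])
c=camera("top"); cv2.imwrite("pics/t8.png",cv2.resize(c["color"][160:270,255:365],(605,605)[:2],interpolation=cv2.INTER_CUBIC)[:600])
```

```text
11.8167 [ 0.02683247  0.42863194 -0.76032753] [0.5164569  0.05378748 0.04381755] 0.06701639870591015
```

View pics/w8.png

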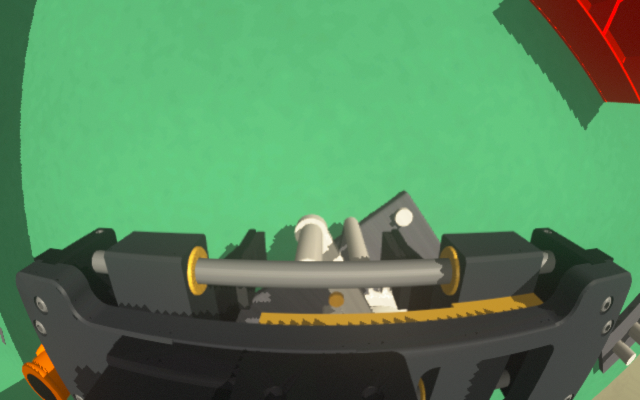

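View pics/t8.png

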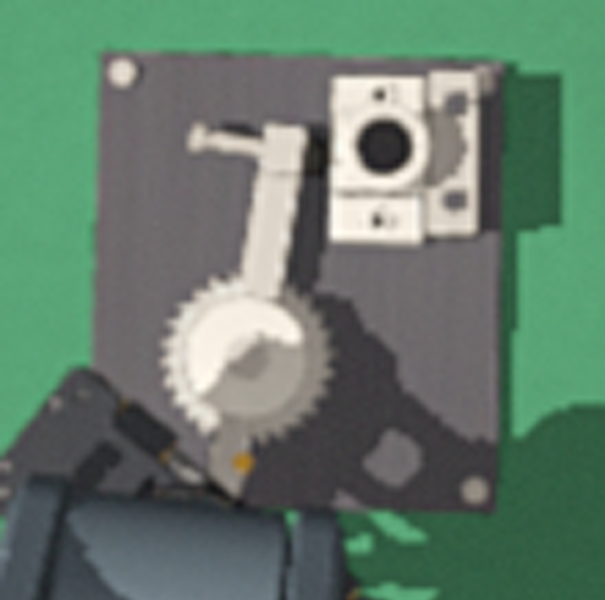

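Both fingers are clear of the post (310,235) and the pin (355,235), the wrist force is about zero, and the arm and manifold haven't moved. I'll withdraw straight up.

move_arm(moves=[[0,-5,0,0,0,0],[0,-20,0,0,0,0],[0,-40,0,0,0,0],[0,-65,0,0,0,0],[0,-95,0,0,0,0],[0,-125,0,0,0,0],[0,-150,0,0,0,0],[0,-150,-40,0,0,0],[0,-150,-40,0,0,0],[0,-150,-40,0,0,0]])

```text
clock: 12.75
tool_pos: [0.5491, 0.0284, 0.1946]
tool_rot: [0.636, 0.311, -0.309, -0.635]
contact_force: [-0.5, 0.7, -0.1]
width: 0.0694
```

Run:
```python
from h import *
s=sense(); print(s['clock'],s['contact_force'],s['tool_pos'])
c=camera("scene"); cv2.imwrite("pics/s9.png",cv2.resize(c["color"][140:260,200:380],None,fx=4,fy=4,interpolation=cv2.INTER_CUBIC))
c=camera("top"); cv2.imwrite("pics/t9.png",cv2.resize(c["color"][160:270,255:365],(605,605)[:2],interpolation=cv2.INTER_CUBIC)[:600])
```

```text
12.75 [-0.45600488  0.65367232 -0.13119534] [0.54908687 0.028403   0.19460011]
```

View pics/s9.png

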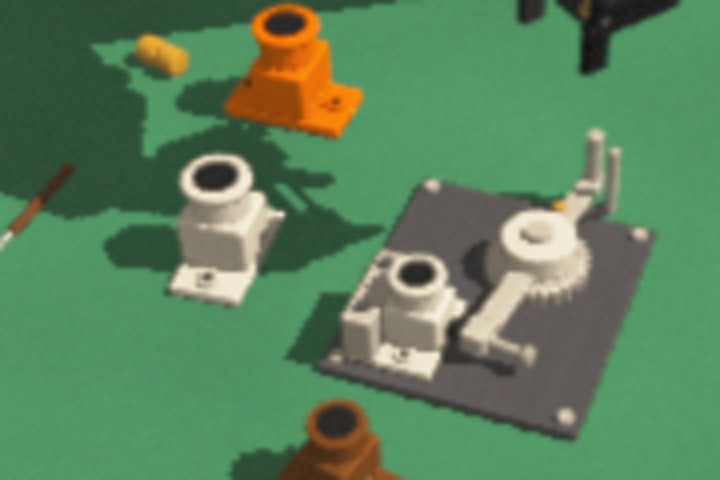

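View pics/t9.png

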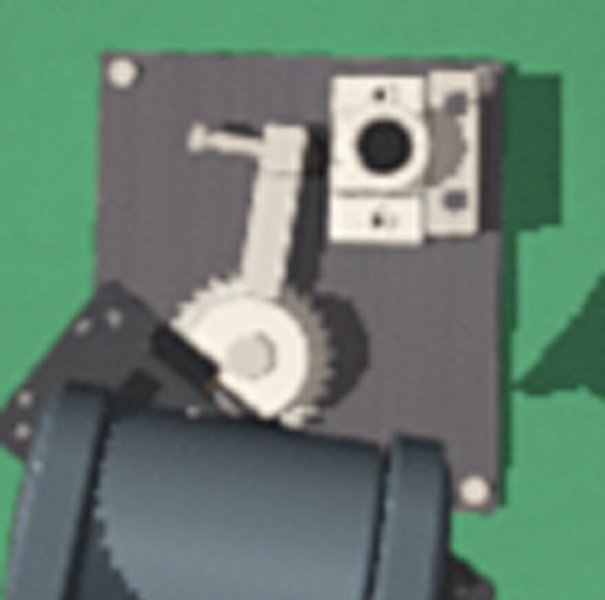

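The clamp is closed with the pad on the flank. The manifold is upright and in place (top view, 383,147), and the hand is clear above.

```bash
python3 -c "
from workcell import *
print(sign_off())"
```

```text
the job is handed in; nothing more can be done
None
```

The clamp is closed on the manifold and the job is handed in at about 13 s of the 72 s; the sign-off reported no verdict.

- **What I did:** I squeezed the pin to the post with 30 N while the clamp was open, and the hand took the spring load of about 12 N. I eased the drum back about 0.65 rad along its arc until the pull faded, first by the arm's force reading and then confirmed in the picture. I then released and lifted clear.
- **Last checks:** The pad is on the flank, and the arm and manifold did not shift in the top view when I let go. In the last pictures the manifold is upright, the gripper is clear, and the wrist force reads about zero. In the closing scene picture the float and the visible part of the pick look untouched. I did not re-image the sorting box at the end, but no move went near it.
- **Where readings were off:**
  - The finger opening read about 25 mm when squeezed, against 27 mm given.
  - Just before letting go the hand was pushing lightly in the closing direction, about 2 N (3.5 N at most), with about 5 N sideways. By my estimate the pad load stayed at about 13–14 N.
  - I inferred the pad force and the pawl dropping back from the hand force and the pictures; I could not measure either directly.

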